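Flip the measured sample's marker

ROBOT

A 6-joint arm with a two-finger parallel gripper is mounted at the origin on the work surface. World frame = base frame: x ahead of the robot, y to its left, z up, the work surface at z = 0. Lengths are in m, angles in rad, forces in N, time in s.
With the tool pointing down it reaches from about 0.325 to 0.775 m from the base axis. Payload 5.5 kg.
Tool frame: the origin (TCP) lies between the finger pads; the fingertips stand 19 mm ahead of it and the grasp point (between the pads) is the TCP (nose_length is the distance from the TCP to the fingertips, in m); z points along the fingers, y is the direction in which the jaws open and shut (so a half turn about z gives the same grasp; the last joint's range is limited). The gripper opens to 85 mm and grips with 20 to 120 N. Pads are 22 mm wide; open, the fingers measure 114 mm over their backs; the gripper's body (76 mm by 85 mm) begins 54 mm behind the grasp point. The pads swing forward as they close: fully open they stand 13 mm farther back than shut.
Start: joints at [1.044, 0.091, 1.231, -0, 1.82, -0.057], TCP at [0.272, 0.535, 0.25] pointing down, gripper open.
Joint ranges: [-2.87, 2.87], [-0.86, 2.18], [0.17, 2.46], [-1.51, 4.65], [0.06, 2.69], [-2.65, 2.65]. Speed limits (rad/s): [2.57, 2.57, 3.01, 3.14, 3.14, 3.14].

INTERFACE

Orientations are given as a 3x3 rotation matrix whose columns are the frame's x, y, z axes.
In Python, from cell import * gives the robot as it stands.
- The arm moves only by the tool play_rows, never from a script. Its argument "steps" is a list of rows, each an object with "turn": the turn, a rotation vector about the tool's x, y, z in degrees, a list of three; "dp": the shift along the tool's x, y, z in cm, a list of three; "grip": the gripper command: -1 is shut, 1 is fully open, values between are in proportion. In form: [{"turn": [ax, ay, az], "dp": [x, y, z], "grip": grip}, ...]. A call has 1 to 20 rows; each row shifts and turns the commanded pose from where the row before left it, along the tool's axes as they then stand; what a row does not reach is not made up. A row lasts 1/10 s, in which the tool goes at most 50 mm and 8.59 degrees, less where a joint would pass 70% of its speed; a pose out of reach is approached as far as the arm can. A call with a gripper value outside its range is refused whole. The fingers move at their own pace and stop on an object; the grip force is fixed at half the most. Time passes only in rows, so rows that do not move let the fingers close. It gives the time, the measured TCP pose, the force and the opening at its end, in the units of the state.
- sense(): the state, without advancing time (a new reading comes with each control period).
- get_image(name): name is "scene" or "side" or "wrist"; returns the picture (480x640x3 uint8, red, green, blue); there is no depth.
- calibration(name): a dict with "fov_y" (degrees; the focal length in pixels is half the picture's height over the tangent of half this angle, whatever the lens; pixels are square), "cx", "cy" (the principal point, pixels), "k1" (the pictures are not rectified: a ray, as slopes to the right and down, at radius r is drawn at 1 + k1 r^2 times it, then the intrinsics apply), "origin" and "rotation" of the camera in the world; the wrist camera has in their place "mount" (4x4, takes a point from camera to tool coordinates, whose origin is the TCP and whose axes are the flange's). Camera axes: x right, y up, looking along -z (the intrinsics and any distortion apply to the point x, -y, -z); pixel columns grow to the right and rows downward; lengths in m; the calibration is good to about 2 mm. A picture is of the moment at which its call begins: read the wrist's pose just before it. calibration takes no time and is no camera call.
- finish_job(): hands the job in, once; it reports no verdict.
The state is a dict: "time": time; "q": joint angles; "qd": joint speeds; "joint_torque": joint torques, N m; "position": TCP position; "eef_rot": TCP orientation; "ft_force": force on the tool from outside, world axes, zero at the start; "torque": the same for the moment, N m; "grip_width": opening from 0.0 (shut) to 1.0 (fully open).
Only numpy, scipy, OpenCV 4.12 (cv2) and the standard library are available. Lean on these libraries where they do the work, as an engineer would, in place of code of your own. Each camera call takes 0.05 s, during which the arm holds its last target.

TASK

The sample in the conical flask has been measured: gently flip the hinged marker plate of its bay, the one between the flask and you, all the way over its pivot, so that it lies flat towards the flask with its solid-disc face up. Only press and push it with the fingers; do not grip or pick up anything. Leave the other two markers, the three samples and the cuvette box as they are.

Things in the scene. Friction and masses are not known exactly. Their poses are not given: they have to be found in the camera images.
- stand: fixed stand with three bays at y = 120, 0, -120 mm (left, middle, right), each with a flip marker and, 165 mm behind its pivot (+x), a sample. Origin on the table straight below the pivot line; x from the robot's side to the samples, y left along the pivot line, z up. Grey base plate 10 mm high, x -30 to 220, y -200 to 200 mm. On the pivot line four posts, 16 x 8 mm, 88 mm high, at y = -180, -60, 60, 180 mm.
- marker_left (a joint): angle of the left bay's flip marker: 0 = plate level towards the robot (stand -x), hollow-ring face up; pi/2 = upright; pi = level towards the samples, solid-disc face up; stops at 0 and pi. Starts between 0 and 0.3. Stiff hinge, 0.05 N m of friction: the marker stays at whatever angle it is left and does not fall over by itself. Weighs 40 to 80 g
- pivot_left (a point): middle of the left marker's horizontal pivot (6 mm steel rod along the stand's y), 78 mm above the table, fixed to the stand, axes as the stand's. A tail of the marker, 60 mm wide and 6 mm thick, reaches 40 mm past the pivot on the side opposite the plate, in its plane: pressing the tail down raises the plate. Below the tail it is free down to the base plate
- edge_left (a point): middle of the free edge of the left marker's white plate, 78 mm from the pivot, moves with it. The plate is 90 mm wide along the pivot and 6 mm thick; as it starts, there is nothing between its outer part and the table. One face bears a black hollow ring, the other a black solid disc, 46 mm across
- place_left (a point): centre of the sample place of the left bay, on the top of the base plate, 165 mm behind the pivot
- marker_middle (a joint): angle of the middle bay's flip marker: 0 = plate level towards the robot (stand -x), hollow-ring face up; pi/2 = upright; pi = level towards the samples, solid-disc face up; stops at 0 and pi. Starts between 0 and 0.3. Stiff hinge, 0.05 N m of friction: the marker stays at whatever angle it is left and does not fall over by itself. Weighs 40 to 80 g
- pivot_middle (a point): middle of the middle marker's horizontal pivot (6 mm steel rod along the stand's y), 78 mm above the table, fixed to the stand, axes as the stand's. A tail of the marker, 60 mm wide and 6 mm thick, reaches 40 mm past the pivot on the side opposite the plate, in its plane: pressing the tail down raises the plate. Below the tail it is free down to the base plate
- edge_middle (a point): middle of the free edge of the middle marker's white plate, 78 mm from the pivot, moves with it. The plate is 90 mm wide along the pivot and 6 mm thick; as it starts, there is nothing between its outer part and the table. One face bears a black hollow ring, the other a black solid disc, 46 mm across
- place_middle (a point): centre of the sample place of the middle bay, on the top of the base plate, 165 mm behind the pivot
- marker_right (a joint): angle of the right bay's flip marker: 0 = plate level towards the robot (stand -x), hollow-ring face up; pi/2 = upright; pi = level towards the samples, solid-disc face up; stops at 0 and pi. Starts between 0 and 0.3. Stiff hinge, 0.05 N m of friction: the marker stays at whatever angle it is left and does not fall over by itself. Weighs 40 to 80 g
- pivot_right (a point): middle of the right marker's horizontal pivot (6 mm steel rod along the stand's y), 78 mm above the table, fixed to the stand, axes as the stand's. A tail of the marker, 60 mm wide and 6 mm thick, reaches 40 mm past the pivot on the side opposite the plate, in its plane: pressing the tail down raises the plate. Below the tail it is free down to the base plate
- edge_right (a point): middle of the free edge of the right marker's white plate, 78 mm from the pivot, moves with it. The plate is 90 mm wide along the pivot and 6 mm thick; as it starts, there is nothing between its outer part and the table. One face bears a black hollow ring, the other a black solid disc, 46 mm across
- place_right (a point): centre of the sample place of the right bay, on the top of the base plate, 165 mm behind the pivot
- flask: conical flask of amber glass with a white stopper: 78 mm across at the foot, narrowing to a 26 mm neck, 116 mm high. Stands at one of the three places. Origin: centre of its underside
- bottle: straight-sided bottle of amber glass with white cap, 54 mm across, 118 mm high, at another place. Origin: centre of its underside
- jar: squat jar of amber glass with a wide white lid, 68 mm across, 66 mm high, at the third place. Origin: centre of its underside
- cuvette_box: closed grey box with white lid, 93 x 63 x 40 mm, loose on the table to the right of the stand. Origin: centre of its underside
Not all that is in view belongs to the job. Leave any purple look-alike of the flask alone.

How it is judged:
By the outcome, as a careful person would: the job done as asked, in the order asked, and still so for the second after the job is handed in, with the robot touching nothing.
It also fails if it takes over 38 s, if anything falls off the work surface, if the arm or the gripper's body presses on something with over 40 N, if the wrist force passes 120 N, or if a joint passes its speed limit or range.

## Working session

There is one attempt and no reset: what is moved stays moved. The work goes in short steps, Python scripts to look and compute and a tool call to move; the robot and the scene stay as the last step left them, time stands still between calls to the robot, and variables do not carry over. Pictures are saved under pics/ and viewed, and the job is handed in when it is done.

Besides the shell and the picture viewer there is one more tool, called after "Emit:" as name(argument=value, ...) on one line, values as JSON. play_rows: Moves the arm, as the interface text tells. Its arguments: {"type":"object","properties":{"steps":{"type":"array","items":{"type":"object","properties":{"turn":{"type":"array","items":{"type":"number"}},"dp":{"type":"array","items":{"type":"number"}},"grip":{"type":"number"}}}}},"required":["steps"]}

```bash
mkdir -p pics; ls; python3 - <<'E'
from cell import *
import cv2
s=sense(); print(s)
for n in ["scene","side","wrist"]:
    im=get_image(n); cv2.imwrite(f"pics/{n}0.png",im[:,:,::-1]); print(n,calibration(n))
E
```

```text
pics
{'time': 0.0, 'q': array([ 1.04430155e+00,  9.18498871e-02,  1.23194759e+00,  4.71368475e-06,
        1.81980075e+00, -5.66575742e-02]), 'qd': array([ 0.00023739,  0.00171314, -0.00184475,  0.00080291,  0.00039743,
        0.00171869]), 'joint_torque': array([ 6.42744908e-04, -4.58765888e+01, -4.17995989e+01, -1.93379619e-04,
        1.25363786e-02,  2.84291929e-06]), 'position': array([0.27148938, 0.53476796, 0.24912137]), 'eef_rot': array([[-8.91642469e-01,  4.52739091e-01, -1.01176411e-03],
       [ 4.52740206e-01,  8.91640795e-01, -1.73167397e-03],
       [ 1.18133655e-04, -2.00210034e-03, -9.99997989e-01]]), 'ft_force': array([-0.17885575, -0.65865146,  0.45259055]), 'torque': array([0.00090843, 0.00599712, 0.03550745]), 'grip_width': 1.0039526004736996}
scene {'fov_y': 43.28748876689354, 'cx': 321.1722956183791, 'cy': 236.00224422787832, 'k1': 0.06736525776256859, 'origin': array([ 1.1746112 , -0.56836083,  1.37992513]), 'rotation': array([[ 0.62755371, -0.67682346,  0.38481988],
       [ 0.77857015,  0.54693781, -0.30771342],
       [-0.00220488,  0.49271597,  0.8701874 ]])}
side {'fov_y': 47.3225337964323, 'cx': 314.504169549299, 'cy': 245.14789145468427, 'k1': -0.08816558893867349, 'origin': array([-0.04827728, -0.81833711,  0.81274023]), 'rotation': array([[ 0.73910781,  0.41872136, -0.52762872],
       [-0.67341525,  0.44163822, -0.59284702],
       [-0.0152167 ,  0.79349109,  0.60839161]])}
wrist {'fov_y': 65.63403241597496, 'cx': 314.8688275977661, 'cy': 242.0158820775605, 'k1': -0.075855991920583, 'mount': array([[-1.23440188e-03,  9.47940644e-01,  3.18444676e-01,
         8.22976169e-02],
       [ 9.99999128e-01,  1.02053474e-03,  8.38432751e-04,
        -7.30282981e-04],
       [ 4.69800628e-04,  3.18445433e-01, -9.47941077e-01,
        -1.23532341e-01],
       [ 0.00000000e+00,  0.00000000e+00,  0.00000000e+00,
         1.00000000e+00]])}
```

View pics/scene0.png

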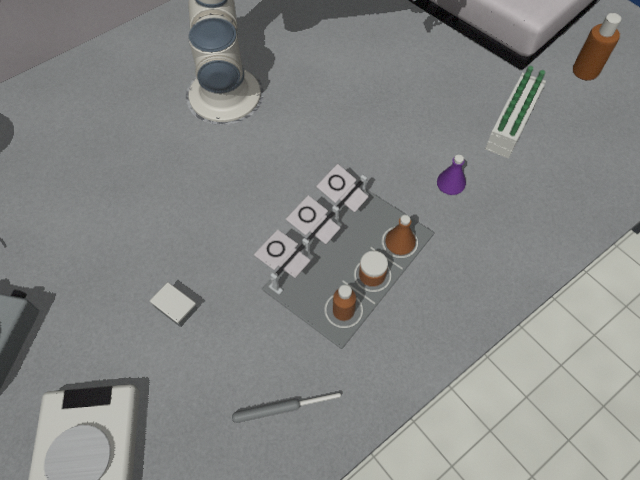

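View pics/side0.png

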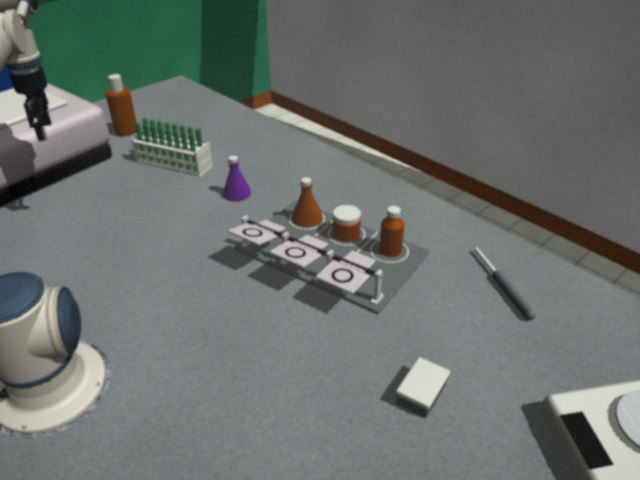

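View pics/wrist0.png

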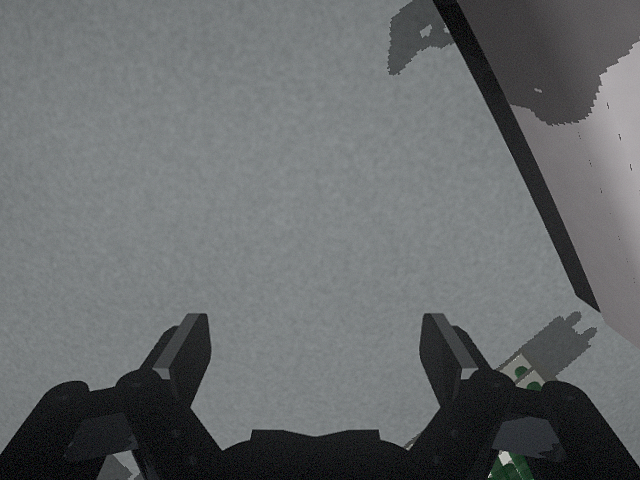

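The flask stands in the left bay: in the scene view it is at (401,238), and its marker is at (338,183). Next I'll zoom in for exact pixels.

```bash
cat > h.py <<'E'
import numpy as np, cv2
from cell import *
def K(c):
    f=240/np.tan(np.radians(c["fov_y"])/2); return f
def ray(c,u,v,pose=None):
    f=K(c); p=np.array([(u-c["cx"])/f,(v-c["cy"])/f]); q=p.copy()
    for _ in range(30): q=p/(1+c["k1"]*(q@q))
    d=np.array([q[0],-q[1],-1.])
    if "mount" in c:
        o,R=pose; M=c["mount"]; return o+R@M[:3,3], R@M[:3,:3]@d
    return c["origin"],c["rotation"]@d
def onz(c,u,v,z,pose=None):
    o,d=ray(c,u,v,pose); return o+d*(z-o[2])/d[2]
def tri(*rs):
    A=0;b=0
    for o,d in rs:
        d=d/np.linalg.norm(d);P=np.eye(3)-np.outer(d,d);A=A+P;b=b+P@o
    x=np.linalg.solve(A,b); return x
def proj(c,X,pose=None):
    if "mount" in c:
        o,R=pose;M=c["mount"];O=o+R@M[:3,3];W=R@M[:3,:3]
    else: O,W=c["origin"],c["rotation"]
    p=W.T@(np.asarray(X)-O); q=np.array([p[0],-p[1]])/-p[2]
    q=q*(1+c["k1"]*(q@q)); return K(c)*q+[c["cx"],c["cy"]]
E
python3 - <<'E'
import cv2
a=cv2.imread("pics/scene0.png")[150:360,245:445]; cv2.imwrite("pics/sc.png",cv2.resize(a,None,fx=2.8,fy=2.8,interpolation=cv2.INTER_CUBIC))
a=cv2.imread("pics/side0.png")[170:320,215:435]; cv2.imwrite("pics/sd.png",cv2.resize(a,None,fx=3.6,fy=3.6,interpolation=cv2.INTER_CUBIC))
E
```

```text
(no output)
```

View pics/sc.png

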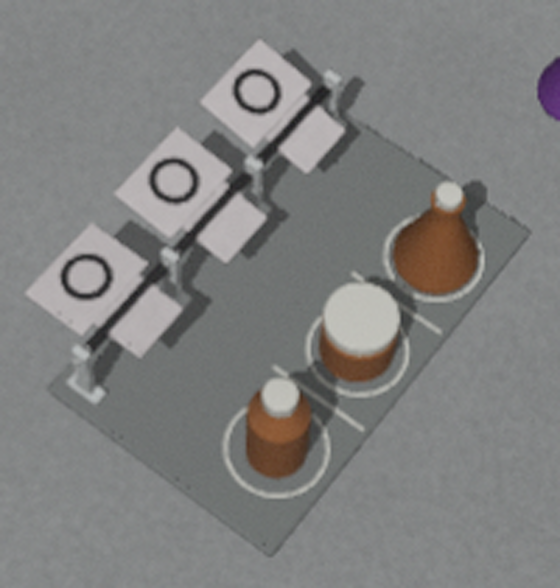

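View pics/sd.png

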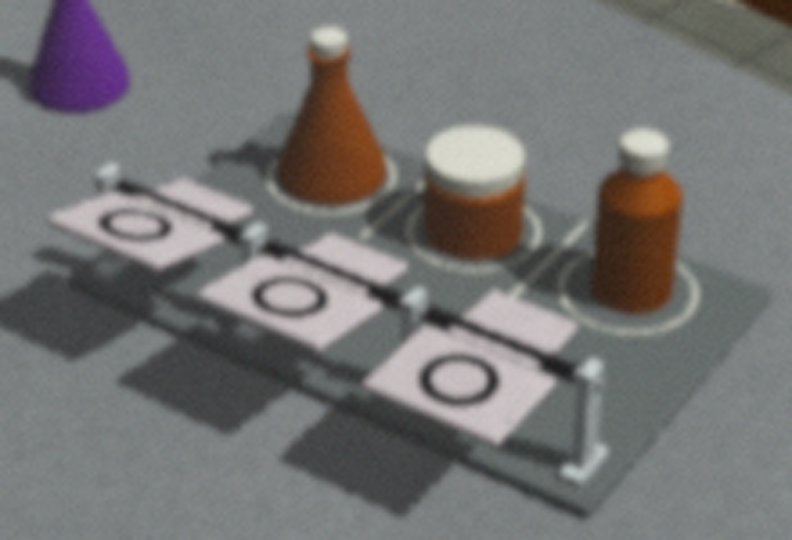

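```bash
cat > fit.py <<'E'
from h import *
from scipy.optimize import least_squares
cs,cd=calibration("scene"),calibration("side")
S=lambda u,v:(cs,245+u/2.8,150+v/2.8); D=lambda u,v:(cd,215+u/3.6,170+v/3.6)
P=[(S(530,232),(.22,.2,.01)),(S(270,556),(.22,-.2,.01)),(S(50,390),(-.03,-.2,.01)),
(S(333,77),(0,.18,.088)),(S(254,161),(0,.06,.088)),(S(171,257),(0,-.06,.088)),(S(81,352),(0,-.18,.088)),
(D(107,172),(0,.18,.088)),(D(254,234),(0,.06,.088)),(D(413,299),(0,-.06,.088)),(D(590,370),(0,-.18,.088)),(D(770,295),(.22,-.2,.01))]
def W(p,X):
    c,s=np.cos(p[2]),np.sin(p[2]); return np.array([p[0]+c*X[0]-s*X[1],p[1]+s*X[0]+c*X[1],X[2]])
def res(p): return np.concatenate([onz(*m,X[2])[:2]-W(p,X)[:2] for m,X in P])
r=least_squares(res,[.5,0,0],loss='soft_l1',f_scale=.003); p=r.x
E
python3 - <<'E'
from fit import *
print(p,np.degrees(p[2])); print(np.round(res(p).reshape(-1,2)*1000,1))
# edge of left plate: both corners in two views (crop px): far-left, near corner
E1=tri(ray(*S(259,38)),ray(*D(50,216))); print("a",E1)
E2=tri(ray(*S(201,100)),ray(*D(160,268)));print("b",E2)
c,s=np.cos(p[2]),np.sin(p[2])
for E in (E1,E2):
    d=E-[p[0],p[1],0]; print(c*d[0]+s*d[1],-s*d[0]+c*d[1],d[2])
E
```

```text
[ 0.5751935  -0.09326145  0.22480659] 12.880469007365031
[[ 1.5  0.3]
 [ 1.1  1.5]
 [ 5.6  3.4]
 [ 2.2  2. ]
 [ 0.2  3.6]
 [ 4.2  1.4]
 [ 1.8  2.5]
 [-2.4 -4.3]
 [-3.4 -5.3]
 [-3.4 -3.2]
 [-2.1 -2.1]
 [-7.6 -2.8]]
a [0.46819669 0.05120466 0.10044679]
b [ 0.48747253 -0.03381586  0.09750545]
-0.0721004088197138 0.1646824498273864 0.10044679331329975
-0.07226219208606117 0.07750434804013898 0.09750544863028991
```

```bash
cat >> fit.py <<'E'
from scipy.spatial.transform import Rotation as Ro
def Rt():
    c,s=np.cos(p[2]),np.sin(p[2])
    return np.array([[-s,c,0],[c,s,0],[0,0,-1.]])  # tool x=stand y, tool y=stand x
def stand(X):
    d=np.asarray(X)-[p[0],p[1],0];c,s=np.cos(p[2]),np.sin(p[2]); return np.array([c*d[0]+s*d[1],-s*d[0]+c*d[1],d[2]])
def st():
    s=sense(); t=s["position"]+.019*s["eef_rot"][:,2]
    print("t",s["time"],"tip stand mm",np.round(stand(t)*1000,1),"F",np.round(s["ft_force"],1),"rotvec to target deg",np.round(np.degrees(Ro.from_matrix(s["eef_rot"].T@Rt()).as_rotvec()),1),"g",s["grip_width"])
    return s
E
python3 - <<'E'
from fit import *
s=st(); T=W(p,(.03,.12,.0)); T[2]=.2; print(T, s["eef_rot"].T@(T-s["position"])*100)
E
```

```text
t 0.15 tip stand mm [-156.   680.   230.4] F [-0.5  0.8  0.2] rotvec to target deg [-0.1  0.  50.2] g 1.0045637747380467
[0.57768848 0.03040655 0.2       ] [-50.13432418 -31.11237535   4.9796199 ]
```

Emit:
play_rows(steps=[{"dp": [-2,-1.3,0],"turn": [0,0,0],"grip": -1},{"dp": [-4,-2.5,0],"turn": [0,0,0],"grip": -1},{"dp": [-4,-2.5,0],"turn": [0,0,0],"grip": -1},{"dp": [-4,-2.5,0],"turn": [0,0,0],"grip": -1},{"dp": [-4,-2.5,0],"turn": [0,0,0],"grip": -1},{"dp": [-4,-2.5,0],"turn": [0,0,0],"grip": -1},{"dp": [-4,-2.5,0],"turn": [0,0,0],"grip": -1},{"dp": [-4,-2.5,0],"turn": [0,0,0],"grip": -1},{"dp": [-4,-2.5,0],"turn": [0,0,0],"grip": -1},{"dp": [-4,-2.5,0],"turn": [0,0,0],"grip": -1},{"dp": [-4,-2.5,0],"turn": [0,0,0],"grip": -1},{"dp": [-4,-2.5,0],"turn": [0,0,0],"grip": -1},{"dp": [-4,-2.5,0],"turn": [0,0,0],"grip": -1},{"dp": [0,0,0],"turn": [0,0,8.4],"grip": -1},{"dp": [0,0,0],"turn": [0,0,8.4],"grip": -1},{"dp": [0,0,0],"turn": [0,0,8.4],"grip": -1},{"dp": [0,0,0],"turn": [0,0,8.4],"grip": -1},{"dp": [0,0,0],"turn": [0,0,8.4],"grip": -1},{"dp": [0,0,0],"turn": [0,0,8.2],"grip": -1},{"dp": [0,0,0],"turn": [0,0,0],"grip": -1}])

```text
time: 2.15
position: [0.5757, 0.0296, 0.2499]
eef_rot: [[-0.222, 0.975, -0.001], [0.975, 0.222, 0.0], [0.0, -0.001, -1.0]]
ft_force: [0.1, -0.5, 0.0]
grip_width: -0.001
```

```bash
python3 - <<'E'
from fit import *
s=st(); T=W(p,(.03,.12,.0)); T[2]=.2; print(s["eef_rot"].T@(T-s["position"])*100)
for n in ["wrist","side"]: cv2.imwrite(f"pics/{n}1.png",get_image(n)[:,:,::-1])
a=cv2.imread("pics/side1.png")[80:320,195:435]; cv2.imwrite("pics/sd1.png",cv2.resize(a,None,fx=2.4,fy=2.4,interpolation=cv2.INTER_CUBIC))
E
```

```text
t 2.15 tip stand mm [ 27.8 119.6 230.9] F [ 0.1 -0.5  0. ] rotvec to target deg [-0.  -0.  -0.1] g -0.0011015969925999233
[0.03656118 0.21935553 4.98669006]
```

View pics/wrist1.png

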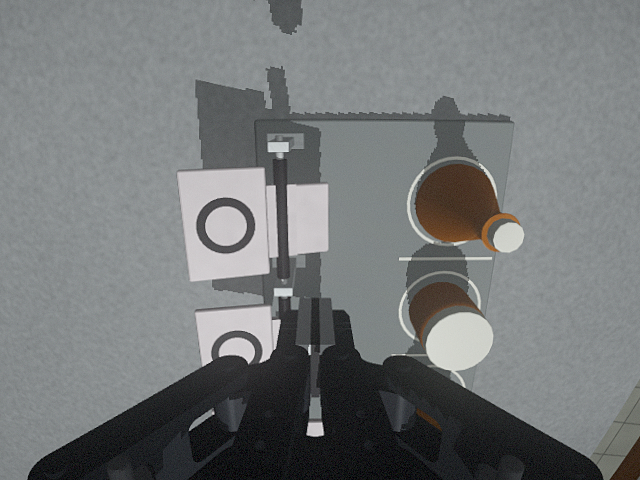

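View pics/sd1.png

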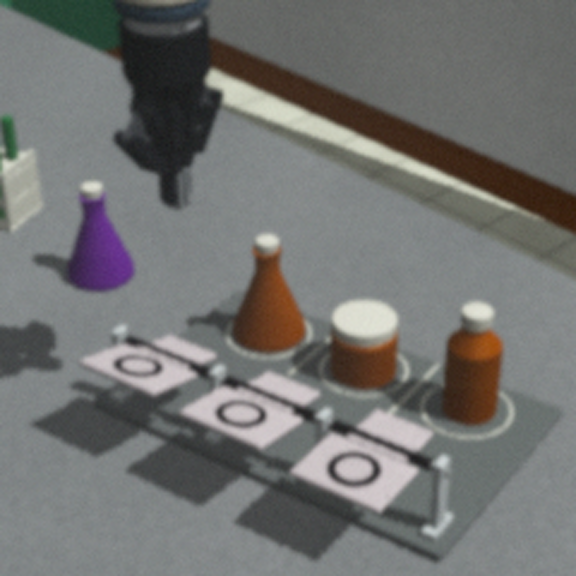

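The wrist view shows the flask at (455,200), with its marker in front at (223,222) and the tail at (313,217). The left post tops are at (278,147) and (284,293). I'll use these to refine the stand position.

```bash
python3 - <<'E'
from fit import *
s=st(); pose=(s["position"],s["eef_rot"]); c=calibration("wrist")
for n,u,v,z in [("post180",278,147,.088),("post60",284,292,.088),("corner220,200",513,122,.01),("corner-30,200",256,121,.01),("tail c1",328,183,.068),("tail c2",328,252,.068),("edge1",178,170,.0985),("edge2",190,281,.0985)]:
    print(n,np.round(stand(onz(c,u,v,z,pose))*1000,1))
for y in (-.011,.011): print(proj(c,s["position"]+s["eef_rot"]@[0,y,.019],pose))
E
```

```text
t 2.25 tip stand mm [ 27.9 119.6 231. ] F [ 0.4 -0.4 -0.7] rotvec to target deg [-0.  -0.   0.2] g 0.0010648722728184307
post180 [ -0.9 180.3  88. ]
post60 [ 0.8 60.3 88. ]
corner220,200 [216.1 200.6  10. ]
corner-30,200 [-28.6 198.5  10. ]
tail c1 [ 37.6 149.8  68. ]
tail c2 [38.4 89.3 68. ]
edge1 [-74.8 164.8  98.5]
edge2 [-75.   74.9  98.5]
[291.59607914 315.51445536]
[342.24609998 315.45867748]
```

Emit:
play_rows(steps=[{"dp": [0,0,3],"turn": [0,0,0],"grip": -1},{"dp": [0,0,4],"turn": [0,0,0],"grip": -1},{"dp": [0,0,3],"turn": [0,0,0],"grip": -1},{"dp": [0,0,2],"turn": [0,0,0],"grip": -1},{"dp": [0,0,2],"turn": [0,0,0],"grip": -1},{"dp": [0,0,1],"turn": [0,0,0],"grip": -1},{"dp": [0,0,0.3],"turn": [0,0,0],"grip": -1},{"dp": [0,0,0.3],"turn": [0,0,0],"grip": -1},{"dp": [0,0,0.3],"turn": [0,0,0],"grip": -1},{"dp": [0,0,0.3],"turn": [0,0,0],"grip": -1},{"dp": [0,0,0.3],"turn": [0,0,0],"grip": -1}])

```text
time: 3.35
position: [0.5765, 0.0295, 0.0864]
eef_rot: [[-0.223, 0.975, 0.002], [0.975, 0.223, -0.0], [-0.001, 0.002, -1.0]]
ft_force: [0.1, -0.1, 2.6]
grip_width: -0.002
```

```bash
python3 - <<'E'
from fit import *
s=st()
for n in ["wrist","side"]: cv2.imwrite(f"pics/{n}2.png",get_image(n)[:,:,::-1])
a=cv2.imread("pics/side2.png")[130:290,195:355]; cv2.imwrite("pics/sd2.png",cv2.resize(a,None,fx=3.6,fy=3.6,interpolation=cv2.INTER_CUBIC))
E
```

```text
t 3.35 tip stand mm [ 28.7 119.4  67.4] F [ 0.1 -0.1  2.6] rotvec to target deg [0.1 0.  0. ] g -0.0017970644521642463
```

View pics/wrist2.png

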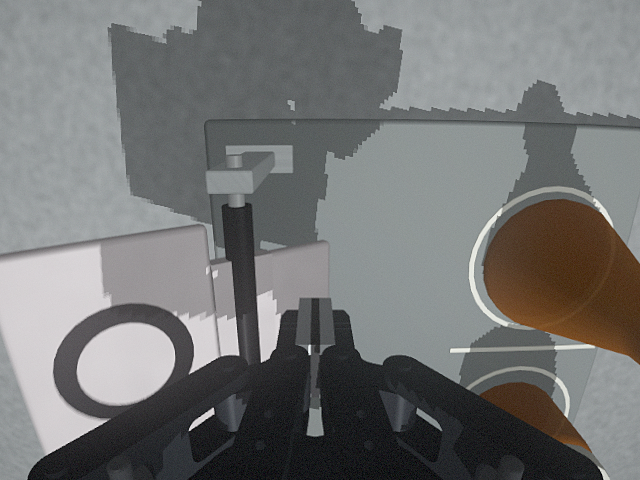

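View pics/sd2.png

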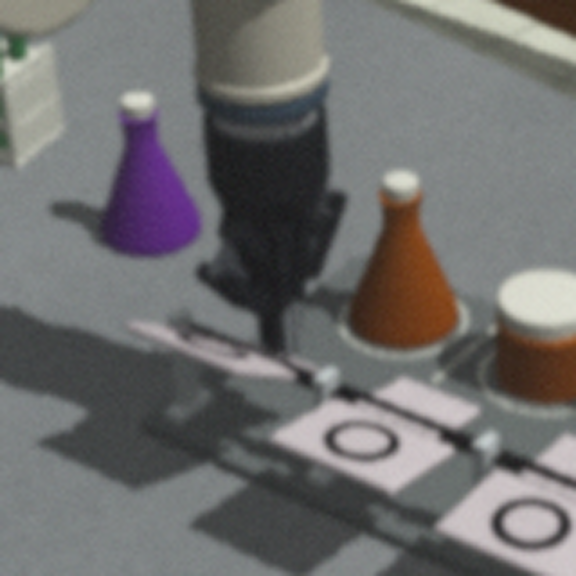

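The finger is on the tail, and the plate is rising in both views (the ring has tilted at (123,360) in the wrist view). Force is 2.6 N, so I'll keep pressing.

Emit:
play_rows(steps=[{"dp": [0,0,0.3],"turn": [0,0,0],"grip": -1},{"dp": [0,0,0.3],"turn": [0,0,0],"grip": -1},{"dp": [0,0,0.3],"turn": [0,0,0],"grip": -1},{"dp": [0,0,0.3],"turn": [0,0,0],"grip": -1}])

```text
time: 3.85
position: [0.5758, 0.0296, 0.0729]
eef_rot: [[-0.223, 0.975, -0.0], [0.975, 0.223, 0.0], [0.0, -0.0, -1.0]]
ft_force: [1.3, 0.2, 3.0]
grip_width: -0.001
```

```bash
python3 - <<'E'
from fit import *
s=st()
for n in ["wrist","side"]: cv2.imwrite(f"pics/{n}3.png",get_image(n)[:,:,::-1])
a=cv2.imread("pics/side3.png")[130:290,195:355]; cv2.imwrite("pics/sd3.png",cv2.resize(a,None,fx=3.6,fy=3.6,interpolation=cv2.INTER_CUBIC))
E
```

```text
t 3.85 tip stand mm [ 27.9 119.7  53.9] F [1.3 0.2 3. ] rotvec to target deg [-0. -0.  0.] g -0.0010476192645837263
```

View pics/wrist3.png

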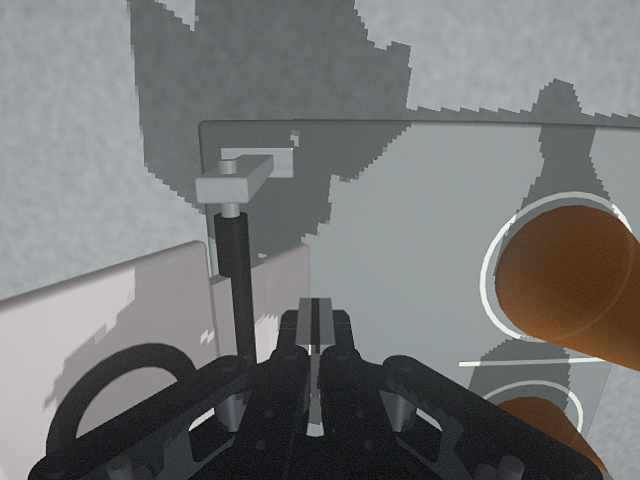

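View pics/sd3.png

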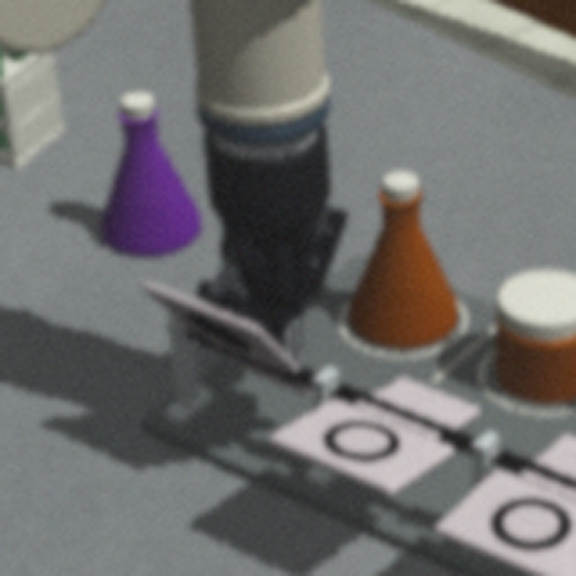

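The plate is raised to roughly 55°, with its edge near stand (-45, 142) mm. I'll retract straight up, go round to the robot side and come down in front of the plate.

Emit:
play_rows(steps=[{"dp": [0,0,-1],"turn": [0,0,0],"grip": -1},{"dp": [0,0,-3],"turn": [0,0,0],"grip": -1},{"dp": [0,0,-4],"turn": [0,0,0],"grip": -1},{"dp": [0,0,-4],"turn": [0,0,0],"grip": -1},{"dp": [0,0,-3],"turn": [0,0,0],"grip": -1},{"dp": [0,-3,0],"turn": [0,0,0],"grip": -1},{"dp": [0,-4,0],"turn": [0,0,0],"grip": -1},{"dp": [0,-3,0],"turn": [0,0,0],"grip": -1},{"dp": [0,-1.3,0],"turn": [0,0,0],"grip": -1},{"dp": [0,0,0],"turn": [0,0,0],"grip": -1}])

```text
time: 4.95
position: [0.4644, 0.0041, 0.2245]
eef_rot: [[-0.222, 0.975, 0.001], [0.975, 0.222, -0.0], [-0.001, 0.001, -1.0]]
ft_force: [1.0, 0.1, 0.8]
grip_width: 0.001
```

```bash
python3 - <<'E'
from fit import *
s=st(); pose=(s["position"],s["eef_rot"])
for n in ["wrist","side"]: cv2.imwrite(f"pics/{n}4.png",get_image(n)[:,:,::-1])
a=cv2.imread("pics/side4.png")[130:290,195:355]; cv2.imwrite("pics/sd4.png",cv2.resize(a,None,fx=3.6,fy=3.6,interpolation=cv2.INTER_CUBIC))
c=calibration("wrist")
for th in (45,50,55,60):
  t=np.radians(th)
  print(th,[np.round(proj(c,W(p,(-.078*np.cos(t),y,.078+.078*np.sin(t))),pose)) for y in (.165,.075)])
E
```

```text
t 4.95 tip stand mm [-86.2 119.6 205.5] F [1.  0.1 0.8] rotvec to target deg [ 0.1  0.  -0. ] g 0.0013921226178252293
45 [array([370., 183.]), array([363., 319.])]
50 [array([380., 184.]), array([372., 323.])]
55 [array([391., 186.]), array([381., 326.])]
60 [array([402., 187.]), array([391., 329.])]
```

View pics/wrist4.png

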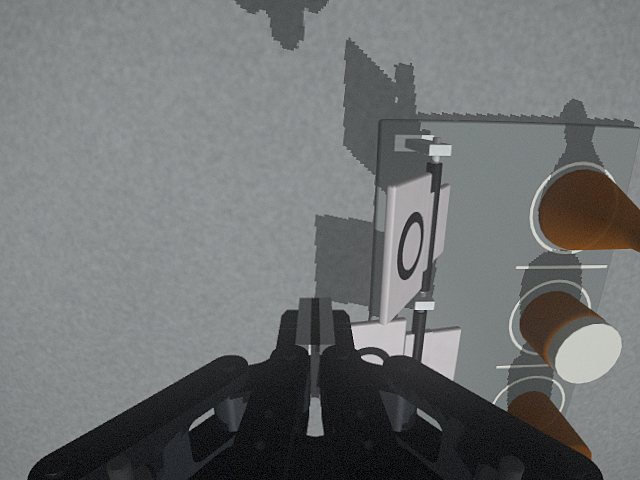

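View pics/sd4.png

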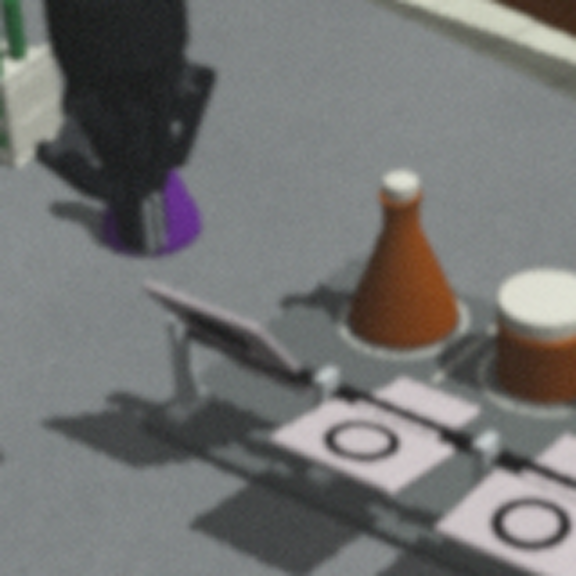

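The plate stayed at about 54°: its edge runs from (387,190) to (381,322), where I predicted it. Next I'll go down and push it forwards with the finger rising.

Emit:
play_rows(steps=[{"dp": [0,0,3],"turn": [0,0,0],"grip": -1},{"dp": [0,0,3],"turn": [0,0,0],"grip": -1},{"dp": [0,0,2],"turn": [0,0,0],"grip": -1},{"dp": [0,1.5,0],"turn": [0,0,0],"grip": -1},{"dp": [0,1,0],"turn": [0,0,0],"grip": -1},{"dp": [0,0.6,-0.2],"turn": [0,0,0],"grip": -1},{"dp": [0,0.6,-0.2],"turn": [0,0,0],"grip": -1},{"dp": [0,0.6,-0.2],"turn": [0,0,0],"grip": -1},{"dp": [0,0.6,-0.2],"turn": [0,0,0],"grip": -1},{"dp": [0,0.6,-0.2],"turn": [0,0,0],"grip": -1},{"dp": [0,0.6,-0.2],"turn": [0,0,0],"grip": -1},{"dp": [0,0.6,-0.2],"turn": [0,0,0],"grip": -1},{"dp": [0,0.6,-0.2],"turn": [0,0,0],"grip": -1}])

```text
time: 6.35
position: [0.5372, 0.0208, 0.1593]
eef_rot: [[-0.223, 0.975, -0.0], [0.975, 0.223, -0.0], [0.0, -0.0, -1.0]]
ft_force: [-0.3, 0.1, -0.1]
grip_width: -0.002
```

```bash
python3 - <<'E'
from fit import *
s=st(); pose=(s["position"],s["eef_rot"])
for n in ["wrist","side"]: cv2.imwrite(f"pics/{n}5.png",get_image(n)[:,:,::-1])
a=cv2.imread("pics/side5.png")[130:290,195:355]; cv2.imwrite("pics/sd5.png",cv2.resize(a,None,fx=3.6,fy=3.6,interpolation=cv2.INTER_CUBIC))
E
```

```text
t 6.35 tip stand mm [-11.6 119.6 140.3] F [-0.3  0.1 -0.1] rotvec to target deg [-0. -0.  0.] g -0.0019420260192790654
```

View pics/wrist5.png

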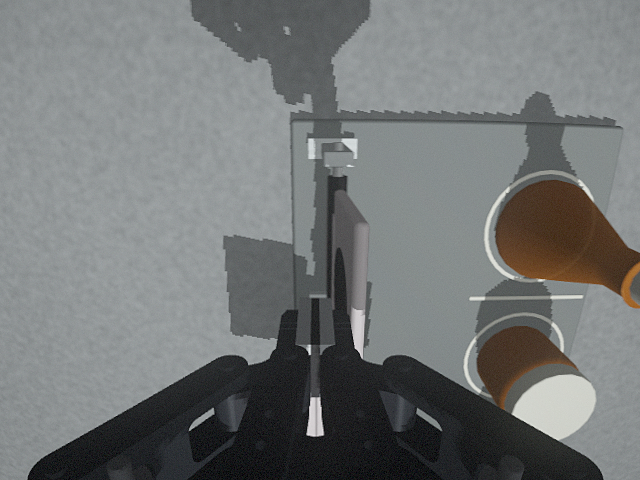

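View pics/sd5.png

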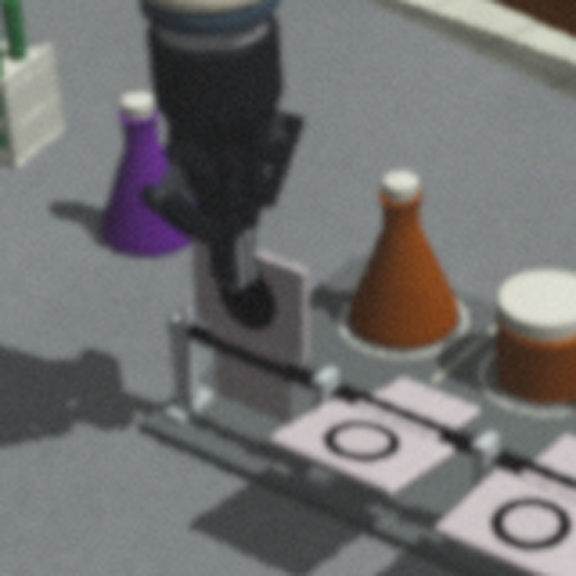

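The plate is upright with its solid disc facing the robot (the disc is at about (250,305) in the side crop). I'll follow the arc over and down.

Emit:
play_rows(steps=[{"dp": [0,0.8,0],"turn": [0,0,0],"grip": -1},{"dp": [0,0.8,0],"turn": [0,0,0],"grip": -1},{"dp": [0,0.8,0.05],"turn": [0,0,0],"grip": -1},{"dp": [0,0.7,0.2],"turn": [0,0,0],"grip": -1},{"dp": [0,0.6,0.3],"turn": [0,0,0],"grip": -1},{"dp": [0,0.6,0.4],"turn": [0,0,0],"grip": -1},{"dp": [0,0.6,0.5],"turn": [0,0,0],"grip": -1},{"dp": [0,0.5,0.6],"turn": [0,0,0],"grip": -1},{"dp": [0,0.4,0.6],"turn": [0,0,0],"grip": -1},{"dp": [0,0.4,0.7],"turn": [0,0,0],"grip": -1},{"dp": [0,0.3,0.7],"turn": [0,0,0],"grip": -1},{"dp": [0,0.2,0.7],"turn": [0,0,0],"grip": -1},{"dp": [0,0.2,0.5],"turn": [0,0,0],"grip": -1},{"dp": [0,0.1,0.3],"turn": [0,0,0],"grip": -1}])

```text
time: 7.85
position: [0.6047, 0.0362, 0.1028]
eef_rot: [[-0.223, 0.975, -0.001], [0.975, 0.223, -0.0], [0.0, -0.001, -1.0]]
ft_force: [-1.4, 0.4, 0.8]
grip_width: -0.004
```

```bash
python3 - <<'E'
from fit import *
s=st(); pose=(s["position"],s["eef_rot"])
for n in ["wrist","side"]: cv2.imwrite(f"pics/{n}6.png",get_image(n)[:,:,::-1])
a=cv2.imread("pics/side6.png")[130:290,195:355]; cv2.imwrite("pics/sd6.png",cv2.resize(a,None,fx=3.6,fy=3.6,interpolation=cv2.INTER_CUBIC))
E
```

```text
t 7.85 tip stand mm [ 57.6 119.7  83.8] F [-1.4  0.4  0.8] rotvec to target deg [-0.1 -0.   0. ] g -0.00417871580328491
```

View pics/wrist6.png

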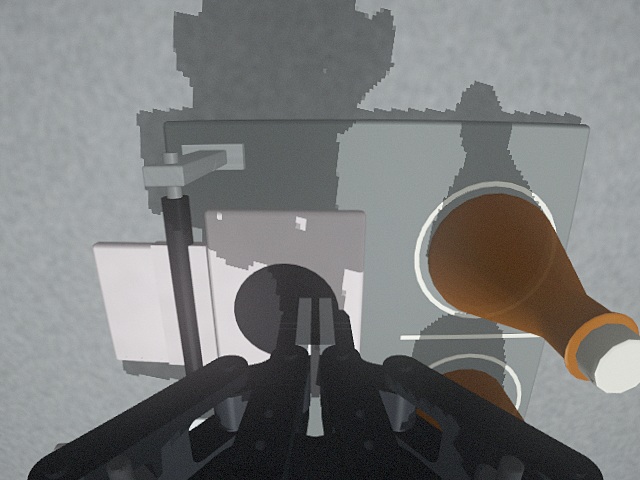

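View pics/sd6.png

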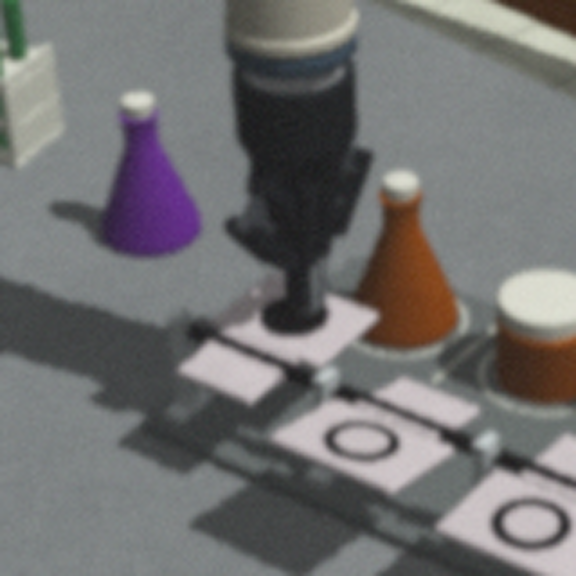

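It's nearly flat, disc up. I'll press in small steps to the stop.

Emit:
play_rows(steps=[{"dp": [0,0,0.2],"turn": [0,0,0],"grip": -1},{"dp": [0,0,0.1],"turn": [0,0,0],"grip": -1},{"dp": [0,0,0],"turn": [0,0,0],"grip": -1}])

```text
time: 8.25
position: [0.6051, 0.0362, 0.101]
eef_rot: [[-0.223, 0.975, 0.0], [0.975, 0.223, 0.0], [-0.0, 0.0, -1.0]]
ft_force: [0.7, 0.1, -0.6]
grip_width: 0.001
```

```bash
python3 -c "
from fit import *
st()"
```

```text
t 8.25 tip stand mm [ 58.  119.6  82. ] F [ 0.7  0.1 -0.6] rotvec to target deg [0. 0. 0.] g 0.0005248981898539271
```

Emit:
play_rows(steps=[{"dp": [0,0,0.1],"turn": [0,0,0],"grip": -1},{"dp": [0,0,0.05],"turn": [0,0,0],"grip": -1},{"dp": [0,0,0],"turn": [0,0,0],"grip": -1}])

```text
time: 8.55
position: [0.6051, 0.0362, 0.1]
eef_rot: [[-0.223, 0.975, 0.001], [0.975, 0.223, -0.0], [-0.0, 0.001, -1.0]]
ft_force: [-1.6, -0.1, 3.3]
grip_width: 0.001
```

```bash
python3 -c "
from fit import *
st()"
```

```text
t 8.55 tip stand mm [ 58.1 119.6  81. ] F [-1.6 -0.1  3.3] rotvec to target deg [ 0.  0. -0.] g 0.0013894532444024086
```

Emit:
play_rows(steps=[{"dp": [0,0,0.05],"turn": [0,0,0],"grip": -1},{"dp": [0,0,0.05],"turn": [0,0,0],"grip": -1},{"dp": [0,0,0],"turn": [0,0,0],"grip": -1}])

```text
time: 8.85
position: [0.6052, 0.0362, 0.0999]
eef_rot: [[-0.223, 0.975, 0.001], [0.975, 0.223, -0.0], [-0.0, 0.001, -1.0]]
ft_force: [-2.9, 0.2, 8.1]
grip_width: -0.004
```

```bash
python3 -c "
from fit import *
st()"
```

```text
t 8.85 tip stand mm [ 58.1 119.6  80.9] F [-2.9  0.2  8.1] rotvec to target deg [0.1 0.  0. ] g -0.004112177387899913
```

The plate is on its stop: the force rose to 8 N with the tip at 80.9 mm. I'll lift away and check.

Emit:
play_rows(steps=[{"dp": [0,0,-0.5],"turn": [0,0,0],"grip": -1},{"dp": [0,0,-1],"turn": [0,0,0],"grip": -1},{"dp": [0,0,-3],"turn": [0,0,0],"grip": -1},{"dp": [0,0,-4],"turn": [0,0,0],"grip": -1},{"dp": [0,0,-4],"turn": [0,0,0],"grip": -1},{"dp": [0,-4,-2],"turn": [0,0,0],"grip": -1},{"dp": [0,-4,0],"turn": [0,0,0],"grip": -1},{"dp": [0,-3,0],"turn": [0,0,0],"grip": -1},{"dp": [0,0,0],"turn": [0,0,0],"grip": -1},{"dp": [0,0,0],"turn": [0,0,0],"grip": -1}])

```text
time: 9.85
position: [0.4977, 0.0116, 0.244]
eef_rot: [[-0.223, 0.975, 0.002], [0.975, 0.223, 0.0], [-0.0, 0.002, -1.0]]
ft_force: [0.4, -0.2, -0.4]
grip_width: 0.001
```

```bash
python3 - <<'E'
from fit import *
s=st(); pose=(s["position"],s["eef_rot"])
for n in ["wrist","side"]: cv2.imwrite(f"pics/{n}7.png",get_image(n)[:,:,::-1])
a=cv2.imread("pics/side7.png")[170:410,215:455]; cv2.imwrite("pics/sd7.png",cv2.resize(a,None,fx=2.4,fy=2.4,interpolation=cv2.INTER_CUBIC))
c=calibration("wrist")
for z in (.078,.081,.086): print([np.round(proj(c,W(p,(.078,y,z)),pose),1) for y in (.165,.075)],[np.round(proj(c,W(p,(-.04,y,.159-z)),pose),1) for y in (.15,.09)])
E
```

```text
t 9.85 tip stand mm [-52.1 119.5 225. ] F [ 0.4 -0.2 -0.4] rotvec to target deg [ 0.1  0.  -0. ] g 0.0007894651505981525
[array([481.8, 167.5]), array([467.5, 273.4])] [array([331.3, 186.6]), array([330.4, 258.9])]
[array([483.4, 168. ]), array([468.9, 274.8])] [array([331.2, 185.9]), array([330.3, 257.6])]
[array([486.2, 168.9]), array([471.2, 277.2])] [array([330.9, 184.8]), array([330.1, 255.4])]
```

View pics/wrist7.png

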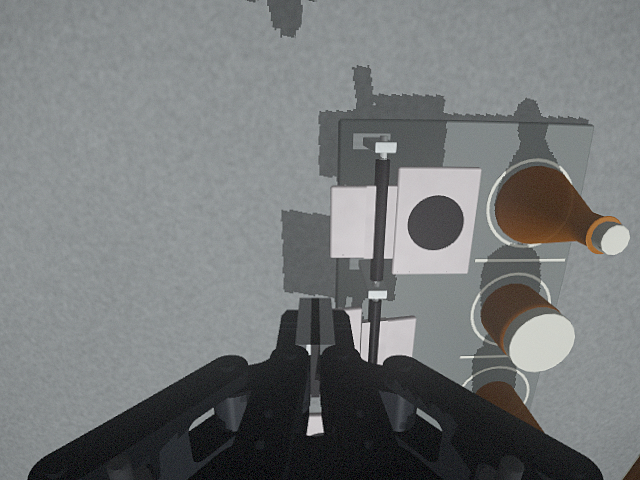

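View pics/sd7.png

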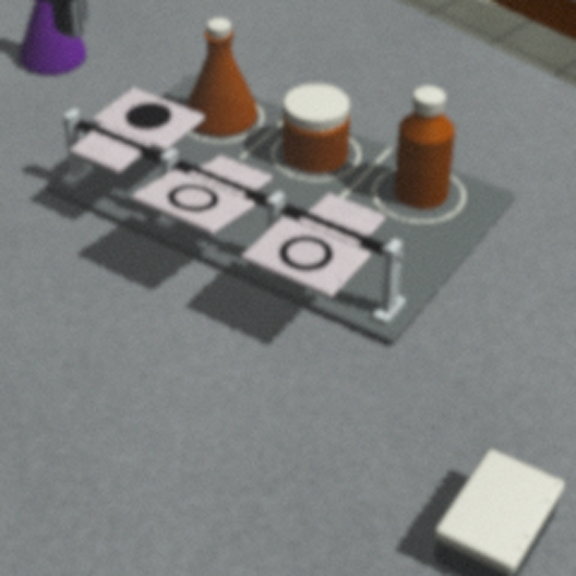

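The plate lies flat, with corners at (480,168) and (467,273), matching the level prediction. The disc is up at (435,222), and everything else is where it was. Handing in.

```bash
python3 -c "
from cell import *
print(finish_job())"
```

```text
the job is handed in; nothing more can be done
None
```

The flask's marker, in the left bay, is flipped all the way over: it lies flat towards the flask with its solid disc up. I handed the job in at about 10 s of the 38 s allowed.

**How:** With the gripper shut, I pressed the tail down until the plate stood at about 55°. I then pushed the plate over from the robot side and pressed it lightly onto its stop. Nothing was gripped, and the highest force I read was about 8 N.

**Last checks:**
- **On the stop:** the fingertip stopped at 80.9 mm, where a level plate's top face would be (81 mm), as the force rose to 8 N.
- **After backing off:** the plate's corners in the wrist view were within about 2 pixels of where a level plate should appear.
- **Rest of the scene:** by eye in the last side picture, the other two markers still show their rings. The flask, bottle, jar and cuvette box look undisturbed. The arm was clear of everything.

**Disagreement:** my first estimate of the stand's position differed by 3–8 mm between the scene and side cameras. The wrist camera then agreed with it to about 1 mm at the posts and about 4 mm at the far corner of the base plate. No checks failed.

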